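# Click the counter's selector dial to the tall vial and start the count

### The arm

A 6-joint arm with a two-finger parallel gripper is mounted at the origin on the work surface. World frame = base frame: x ahead of the robot, y to its left, z up, the work surface at z = 0. Lengths are in m, angles in rad, forces in N, time in s.
With the tool pointing down it reaches from about 0.35 to 0.975 m from the base axis. Payload 7.1 kg.
Tool frame: the origin (TCP) lies on the mounting face of the last link; the fingertips stand 182 mm ahead of it and the grasp point (between the pads) lies 163 mm ahead of it (env.nose_length is the distance from the TCP to the fingertips, in m); z points along the fingers, y is the direction in which the jaws open and shut (so a half turn about z gives the same grasp; the last joint's range is limited). The gripper opens to 88 mm and grips with 3 to 60 N. Pads are 20 mm wide; open, the fingers measure 115 mm over their backs; the gripper's body (75 mm by 178 mm) begins 61 mm behind the grasp point.
Start: joints at [-1.254, 0.423, 1.63, -0, 1.089, -0.019], TCP at [0.206, -0.59, 0.405] pointing down, gripper open.
Joint ranges: [-3, 3], [-0.9, 2.11], [0.09, 2.58], [-1.31, 4.45], [0.11, 2.69], [-2.54, 2.54]. Speed limits (rad/s): [2.39, 2.39, 3.01, 3.14, 3.14, 3.14].

### API

Orientations are given as a unit quaternion [x, y, z, w].
In Python, from station import env, camera, job_done gives the robot as it stands.
- The arm moves only by the shell command python3 -m inch 'ROWS' [OPENING] [FORCE]. ROWS is JSON, a list of rows, each a list of 2 entries, a list of its own where there are three numbers: the shift along the tool's x, y, z each as a share of 0.15 m, from -1 to 1, then the turn about the tool's z as a share of pi rad, from -1 to 1. A call has 1 to 12 rows; each row is the pose to reach, as a shift and turn from the pose commanded when the call began, along the tool's axes at that moment, turning the shorter way round; what a row does not reach only later rows make up. A row lasts 1/12 s, in which the tool goes at most 41.7 mm and 7.16 degrees, less where a joint would pass 70% of its speed; a pose out of reach is approached as far as the arm can. A call with a number of a shift or a turn outside -1 to 1 is refused whole. A call with a gripper value outside its range is refused whole. OPENING is the opening, from 0 (shut) to 1 (fully open), set as the call begins (- or left out, the last holds). The fingers move at their own pace and stop on an object; FORCE is the grip in N (left out, the last holds). Time passes only in rows, so rows that repeat a pose let the fingers close. It gives the time, the measured TCP pose, the force and the opening at its end, in the units of the state.
- env.sense(): the state, without advancing time (a new reading comes with each control period).
- camera(name): name is "scene" or "top" or "wrist"; returns a dict with "pixels" (384x512x3 uint8, red, green, blue), "K" (3x3 intrinsics, pixels), "R" (3x3) and "t" (3): a world point X has camera coordinates R X + t. Camera axes: x right, y down, z forward; pixel columns grow to the right and rows downward; lengths in m; the calibration is good to about 2 mm. A picture is of the moment at which its call begins. There is no depth.
- job_done(): hands the job in, once; it reports no verdict.
The state is a dict: "time": time; "joint_pos": joint angles; "joint_vel": joint speeds; "tau": joint torques, N m; "position": TCP position; "eef_rot": TCP orientation; "wrist_force": force on the tool from outside, world axes, zero at the start; "moment": the same for the moment, N m; "opening": finger opening in m.
Only numpy, scipy, OpenCV 4.12 (cv2) and the standard library are available. Lean on these libraries where they do the work, as an engineer would, in place of code of your own. Each camera call takes 0.05 s, during which the arm holds its last target. There are 200 camera calls.

### The job

The sample counter's knurled dial stands at its middle click. By fingertip friction, turn it one click until its white pointer has clicked into place towards the well that holds the tall vial; only then press the start key fully down and let it go. Leave both vials standing in their wells, and do not move the steel pot and the bottle beside the counter.

Things in the scene. Friction and masses are not known exactly. Their poses are not given: they have to be found in the camera images.
- counter: White box with a blue band, fixed to the bench, top panel 60 mm up. Origin: on the bench under the dial's axis; +z up, +x from the dial towards the two wells. The box spans x -115 to +135, y -125 to +125 mm. The wells (steel cups 41 mm across, rims 14 mm above the panel) are at x = +81, y = +55 and -55 mm, one vial in each, either way round. Start key at x = -82, y = -82 mm.
- dial (a joint): Dial angle in rad about the vertical, positive counter-clockwise from above. 0: middle click, pointer along the counter's +x; +0.60: click towards the well at +y; -0.60: click towards the well at -y. A sprung detent: leaving a click takes up to 0.06 N m (most at 0.15 rad), past about 0.32 rad it snaps on to the next click by itself. Stops at +-0.70.
- dial_top (a point): Centre of the dial's flat top, on its axis, 84 mm above the bench. A black disc, 96 mm diameter, 22 mm high, knurled at the rim and top edge, too wide to pinch. Rigid: it does not sink when pressed. Ordinary friction: a fingertip pressed on its top near the rim with 5 to 15 N and swept around the axis drags it along.
- dial_pointer (a point): Outer end of the white pointer line on the dial's top, 46 mm from the axis, turning with the dial.
- start (a joint): Travel of the start key in m: 0 up, 0.006 fully down, sprung, fully down takes 4 N.
- start_top (a point): Centre of the top of the start key, a round grey push key of 28 mm diameter in a steel housing, in a corner of the counter's panel on the side away from the wells. It is pressed straight down and springs back.
- tall_vial_center (a point): Centre of the tall amber glass vial with a black cap, 28 mm diameter, 75 mm high, narrow neck, standing loose in one of the wells; its foot is 63 mm above the bench.
- short_vial_center (a point): Centre of the short amber glass vial with a black cap, 28 mm diameter, 40 mm high, standing loose in the other well; its foot is 63 mm above the bench.
- pot_center (a point): Centre of the steel pot, 60 mm diameter, 72 mm high with a small knob on top, standing loose on the bench beside the counter (to its +y side).
- reagent_center (a point): Centre of the white plastic bottle, 60 mm diameter, 105 mm high, standing loose on the bench beside the counter (to its -y side).

How it is judged:
On the way, in this order (a step that is already met when the one before it is completed fails the run):
1. the dial has clicked into place towards the tall vial, the start key still up (((y of tall_vial_center in the frame of counter above 0 m and value of joint dial between 0.5 and 0.68 rad) or (y of tall_vial_center in the frame of counter below 0 m and value of joint dial between -0.68 and -0.5 rad)) and value of joint start below 0.002 m), for 0.2 s.
2. the start key is pressed down with the dial still at the tall vial (((y of tall_vial_center in the frame of counter above 0 m and value of joint dial between 0.5 and 0.68 rad) or (y of tall_vial_center in the frame of counter below 0 m and value of joint dial between -0.68 and -0.5 rad)) and value of joint start above 0.0042 m), for 0.04 s.
At the end, for the whole second after the job is handed in: The dial rests in the click towards the tall vial (0.50 to 0.68 rad from the middle), the start key is up again after a press of at least 4.2 mm, both vials stand upright within 8 mm of where they were, the pot and the bottle within 15 mm (((y of tall_vial_center in the frame of counter above 0 m and value of joint dial between 0.5 and 0.68 rad) or (y of tall_vial_center in the frame of counter below 0 m and value of joint dial between -0.68 and -0.5 rad)) and velocity of joint dial between -0.1 and 0.1 rad/s and value of joint start below 0.0015 m and distance of each of tall_vial_center, short_vial_center from where it was at the start of the episode below 0.008 m and angle between each of tall_vial_center, short_vial_center's own z axis and vertical below 0.2 rad and distance of each of pot_center, reagent_center from where it was at the start of the episode below 0.015 m); the robot touches nothing.
It fails at once if the start key was pressed while the dial was not at the tall vial (value of joint start above 0.003 m and not ((y of tall_vial_center in the frame of counter above 0 m and value of joint dial between 0.5 and 0.68 rad) or (y of tall_vial_center in the frame of counter below 0 m and value of joint dial between -0.68 and -0.5 rad))).
It fails at once if a vial was lifted, pushed or tipped (not (distance of tall_vial_center from where it was at the start of the episode below 0.008 m) or not (distance of short_vial_center from where it was at the start of the episode below 0.008 m) or not (angle between tall_vial_center's own z axis and vertical below 0.2 rad) or not (angle between short_vial_center's own z axis and vertical below 0.2 rad)).
It fails at once if the pot or the bottle was moved or lifted (not (distance of pot_center from where it was at the start of the episode below 0.015 m) or not (distance of reagent_center from where it was at the start of the episode below 0.015 m)).
It also fails if it takes over 42 s, if anything falls off the work surface, if the arm or the gripper's body presses on something with over 40 N, if the wrist force passes 120 N, or if a joint passes its speed limit or range.

## Working session

There is one attempt and no reset: what is moved stays moved. The work goes in short steps, Python scripts to look and compute and a shell command to move; the robot and the scene stay as the last step left them, time stands still between calls to the robot, and variables do not carry over. Pictures are saved under pics/ and viewed, about 8 in all and at most 12, crops included, and the job is handed in when it is done.

```bash
mkdir -p pics; ls
python3 - <<'E'
from station import env,camera
import cv2,pickle
s=env.sense(); print({k:s[k] for k in("time","position","eef_rot","wrist_force","opening")},env.nose_length)
for n in("top","scene"):
    c=camera(n); pickle.dump(c,open(f"pics/{n}0.pkl","wb")); cv2.imwrite(f"pics/{n}0.png",cv2.resize(c["pixels"][:,:,::-1],(800,600),interpolation=cv2.INTER_CUBIC)); print(n,c["K"],c["R"],c["t"])
E
```

```text
pics
{'time': 0.0, 'position': array([ 0.20587364, -0.58983217,  0.40393412]), 'eef_rot': array([ 9.85941346e-01,  1.67090183e-01, -1.18355428e-04, -7.19850465e-04]), 'wrist_force': array([0.10741753, 0.2997446 , 0.4423261 ]), 'opening': 0.08777880981289574} 0.182
top [[431.44478425   0.         260.45099279]
 [  0.         431.44478425 194.27644659]
 [  0.           0.           1.        ]] [[ 0.02360816 -0.99959186 -0.01608608]
 [-0.99578749 -0.0220862  -0.08899144]
 [ 0.08859984  0.01811924 -0.99590249]] [0.06788651 0.5844641  1.0645179 ]
scene [[376.26207605   0.         256.04338343]
 [  0.         376.26207605 191.09857901]
 [  0.           0.           1.        ]] [[ 0.76123969  0.64840732  0.00905983]
 [ 0.45642673 -0.52582276 -0.71776393]
 [-0.46063952  0.55052554 -0.69622759]] [-0.48442334 -0.13701192  1.09399356]
```

View pics/top0.png

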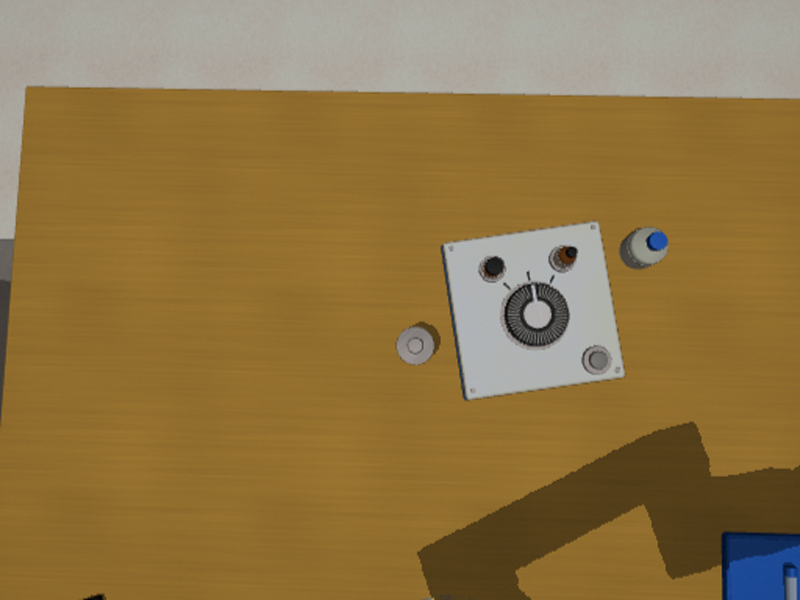

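View pics/scene0.png

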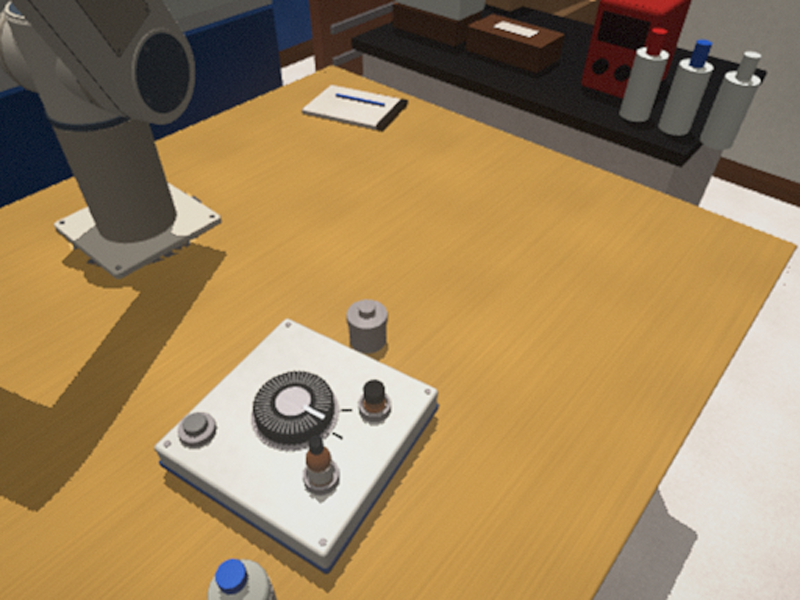

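The pictures show the dial at (537,315), the key at (598,359), the tall vial at (564,258) on the bottle's side (counter −y) and the pointer along +x. The dial must therefore go clockwise to −0.60.

```bash
cat > h.py <<'E'
import numpy as np,pickle,cv2
from scipy.spatial.transform import Rotation as Ro
def ray(c,uv,z,s=0.64):   # uv in the 800x600 picture -> world point at height z
    u=(np.array(uv)+.5)*s-.5
    d=c["R"].T@np.linalg.solve(c["K"],[*u,1]); o=-c["R"].T@c["t"]
    return o+d*(z-o[2])/d[2]
def proj(c,X,s=0.64):
    p=c["K"]@(c["R"]@np.array(X)+c["t"]); return (p[:2]/p[2]+.5)/s-.5
def shares(s,P,turn=0):   # fingertip point -> shift along tool axes / .15
    Rt=Ro.from_quat(s["eef_rot"]).as_matrix()
    return np.round(Rt.T@(np.array(P)-(s["position"]+Rt[:,2]*.182))/.15,4)
E
python3 - <<'E'
from h import *
from station import env
c=pickle.load(open("pics/top0.pkl","rb")); d=pickle.load(open("pics/scene0.pkl","rb"))
C=np.array([ray(c,p,.06) for p in[(443,245),(597,222),(624,377),(467,400)]])[:,:2]
obj=np.array([[135,125],[135,-125],[-115,-125],[-115,125]])/1000
# rigid fit
A=C-C.mean(0);B=obj-obj.mean(0);th=np.arctan2((B[:,0]*A[:,1]-B[:,1]*A[:,0]).sum(),(A*B).sum())
R=np.array([[np.cos(th),-np.sin(th)],[np.sin(th),np.cos(th)]]);o=C.mean(0)-R@obj.mean(0)
print("yaw",th,"o",o,"res",C-(obj@R.T+o), "side", np.linalg.norm(C-np.roll(C,1,0),axis=1))
print("dial top",ray(c,(537,315),.084),"scene",ray(d,(293,402),.084))
for z in(.07,.075,.08):print("key",z,ray(c,(598,359),z),ray(d,(197,425),z))
print("key pred",R@[-.082,-.082]+o)
for y in(.055,-.055):
    w=[*(R@[.081,y]+o),.074];print("well",proj(c,w),proj(d,w))
s=env.sense();Rt=Ro.from_quat(s["eef_rot"]).as_matrix();print(Rt)
E
```

```text
yaw 0.16964845056768915 o [ 0.56431483 -0.11716312] res [[-0.00193712 -0.00248302]
 [-0.00236894  0.00172134]
 [ 0.00163395  0.00270997]
 [ 0.00267211 -0.00194829]] side [0.24536678 0.24578325 0.24588783 0.24523345]
dial top [ 0.56494565 -0.1182049   0.084     ] scene [ 0.56707748 -0.11937166  0.084     ]
key 0.07 [ 0.50036842 -0.21446671  0.07      ] [ 0.4967468  -0.21070797  0.07      ]
key 0.075 [ 0.50029996 -0.21314419  0.075     ] [ 0.50041483 -0.21195859  0.075     ]
key 0.08 [ 0.50023149 -0.21182168  0.08      ] [ 0.50408287 -0.21320922  0.08      ]
key pred [ 0.49733655 -0.21183048]
well [491.61130763 269.54150701] [373.98358889 400.98175916]
well [561.7763452  259.15398948] [320.79825387 470.43592044]
[[ 9.44139197e-01  3.29546644e-01 -4.30712735e-04]
 [ 3.29546925e-01 -9.44138335e-01  1.27583500e-03]
 [ 1.37947371e-05 -1.34650589e-03 -9.99999093e-01]]
```

Both views and the nominal sizes agree to about 2 mm, so I'm moving: three long hops at the present height, closing the fingers on the way.

```bash
python3 -m inch '[[[1,-0.7,0],0],[[1,-0.7,0],0],[[1,-0.7,0],0],[[1,-0.7,0],0],[[1,-0.7,0],0],[[1,-0.7,0],0]]' 0 10
python3 -m inch '[[[1,-0.7,0],0],[[1,-0.7,0],0],[[1,-0.7,0],0],[[1,-0.7,0],0],[[1,-0.7,0],0],[[1,-0.7,0],0]]'
python3 -m inch '[[[1,-0.7,0.3],0],[[1,-0.7,0.3],0],[[1,-0.7,0.3],0],[[1,-0.7,0.3],0],[[1,-0.7,0.3],0],[[1,-0.7,0.3],0],[[1,-0.7,0.3],0]]'
python3 - <<'E'
from h import *
from station import env
s=env.sense();print(s["time"],s["position"],s["opening"],s["wrist_force"],shares(s,(.5329,-.1363,.094)))
E
```

```text
time: 0.6
position: [0.3145, -0.4386, 0.4044]
eef_rot: [0.986, 0.169, -0.0, -0.001]
wrist_force: [-0.3, -0.1, 0.3]
opening: 0.0511
time: 1.1
position: [0.4214, -0.2913, 0.4046]
eef_rot: [0.986, 0.169, 0.0, -0.0]
wrist_force: [0.4, -0.3, -0.2]
opening: 0.011
time: 1.68
position: [0.5272, -0.1451, 0.3591]
eef_rot: [0.986, 0.168, -0.001, 0.0]
wrist_force: [1.0, -0.1, -0.4]
opening: 0.0006
1.6833 [ 0.52716095 -0.14508262  0.35905437] 0.0005620614960146489 [ 0.97491362 -0.10972592 -0.4124108 ] [ 0.0578 -0.0422  0.5536]
```

```bash
python3 -m inch '[[[0.058,-0.042,0.3],0],[[0.058,-0.042,0.55],0],[[0.058,-0.042,0.55],0],[[0.058,-0.042,0.55],0],[[0.058,-0.042,0.55],0]]'
python3 - <<'E'
from h import *
from station import env,camera
s=env.sense();print(s["position"],s["wrist_force"],shares(s,(.5329,-.1363,.084)))
c=camera("scene");p=cv2.resize(c["pixels"][120:340,60:340,::-1],None,fx=2.8,fy=2.7);cv2.imwrite("pics/a.png",p)
E
```

```text
time: 2.1
position: [0.5333, -0.1372, 0.2788]
eef_rot: [0.986, 0.166, 0.0, 0.0]
wrist_force: [-0.2, -0.2, 0.6]
opening: 0.0006
[ 0.53328048 -0.13718136  0.27876432] [-0.23345552 -0.21668173  0.60246855] [-0.0016 -0.0075  0.0851]
```

View pics/a.png

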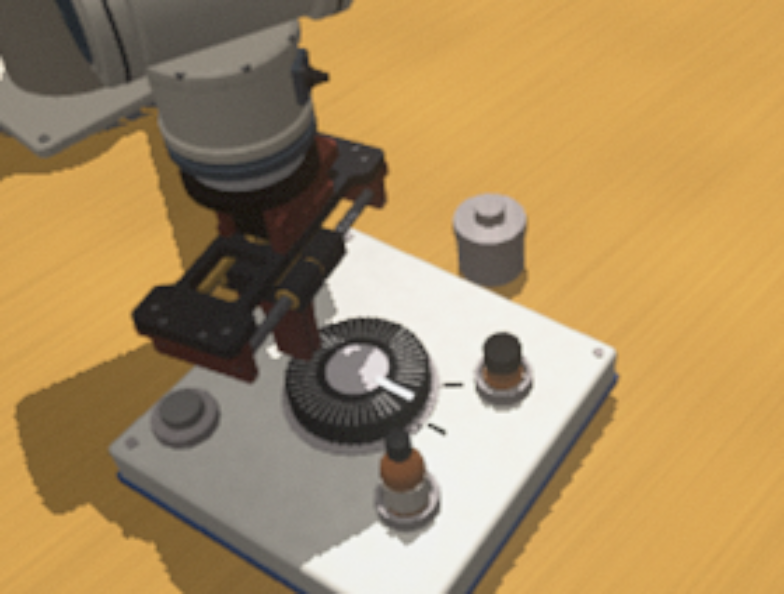

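The closed fingertips hang above the dial's rim on the side away from the wells, at about (305,350), and the vials are clear. Now I lower until it presses.

```bash
python3 -m inch '[[[0,-0.005,0.05],0],[[0,-0.005,0.08],0],[[0,-0.005,0.08],0]]'; python3 -m inch '[[[0,0,0.006],0],[[0,0,0.01],0],[[0,0,0.01],0]]'
```

```text
time: 2.4
position: [0.5334, -0.1352, 0.2664]
eef_rot: [0.986, 0.167, 0.001, 0.001]
wrist_force: [0.2, -0.3, 2.3]
opening: 0.0004
time: 2.65
position: [0.5335, -0.1353, 0.2662]
eef_rot: [0.986, 0.167, 0.001, 0.001]
wrist_force: [-4.1, -1.8, 15.9]
opening: 0.0004
```

Run:
```python
from h import *
from station import env
s=env.sense();Rt=Ro.from_quat(s["eef_rot"]).as_matrix();print(Rt[:,2])
c=np.array([.565,-.118]);p=np.array(s["position"])[:2]+.182*Rt[:2,2];v=p-c;print(p,np.linalg.norm(v))
for k in range(1,15):
    a=-np.radians(3*k);w=np.array([[np.cos(a),-np.sin(a)],[np.sin(a),np.cos(a)]])@v-v
    print(3*k,np.round(Rt[:2,:2].T@w/.15,3),round(3*k/180,3))
```

```text
[ 0.00286128 -0.00148938 -0.9999948 ]
[ 0.53405619 -0.13559981] 0.03559877290876753
3 [-0.002 -0.012] 0.017
6 [-0.003 -0.025] 0.033
9 [-0.004 -0.037] 0.05
12 [-0.004 -0.049] 0.067
15 [-0.003 -0.062] 0.083
18 [-0.002 -0.074] 0.1
21 [ 0.    -0.086] 0.117
24 [ 0.003 -0.099] 0.133
27 [ 0.006 -0.111] 0.15
30 [ 0.01  -0.122] 0.167
33 [ 0.014 -0.134] 0.183
36 [ 0.02  -0.145] 0.2
39 [ 0.025 -0.156] 0.217
42 [ 0.031 -0.167] 0.233
```

```bash
python3 -m inch '[[[-0.002,-0.012,-0.002],0.017],[[-0.003,-0.025,-0.002],0.033],[[-0.004,-0.037,-0.002],0.05],[[-0.004,-0.049,-0.002],0.067],[[-0.003,-0.062,-0.002],0.083],[[-0.002,-0.074,-0.002],0.1]]'
python3 - <<'E'
from h import *
from station import env,camera
c=camera("top");cv2.imwrite("pics/b.png",cv2.resize(c["pixels"][125:265,270:420,::-1],None,fx=4,fy=4))
E
```

```text
time: 3.15
position: [0.5299, -0.1247, 0.2662]
eef_rot: [1.0, 0.01, 0.002, 0.001]
wrist_force: [-1.6, 1.0, 12.3]
opening: 0.0007
```

View pics/b.png

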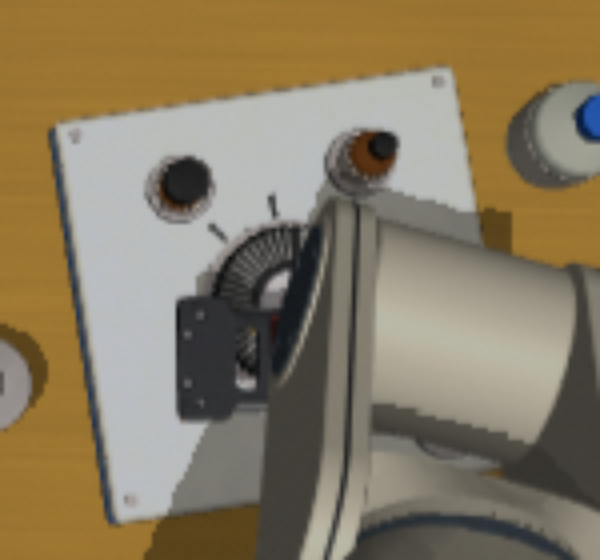

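The arm hides the pointer, but it has left the middle mark (272,205), so the dial is following. The tool turned with the dial, so the same rows in its new axes continue the arc.

```bash
python3 -m inch '[[[-0.002,-0.012,0],0.017],[[-0.003,-0.025,0],0.033],[[-0.004,-0.037,0],0.05],[[-0.004,-0.049,0],0.067],[[-0.003,-0.062,0],0.083],[[-0.002,-0.07,0],0.094],[[-0.002,-0.07,0],0.094]]'
python3 - <<'E'
from h import *
from station import env,camera
c=camera("scene");cv2.imwrite("pics/c.png",cv2.resize(c["pixels"][210:310,120:260,::-1],None,fx=5,fy=5,interpolation=cv2.INTER_CUBIC))
E
```

```text
time: 3.78
position: [0.5296, -0.1139, 0.2662]
eef_rot: [0.991, -0.137, 0.002, 0.0]
wrist_force: [-0.4, 2.2, 11.7]
opening: 0.0002
```

View pics/c.png

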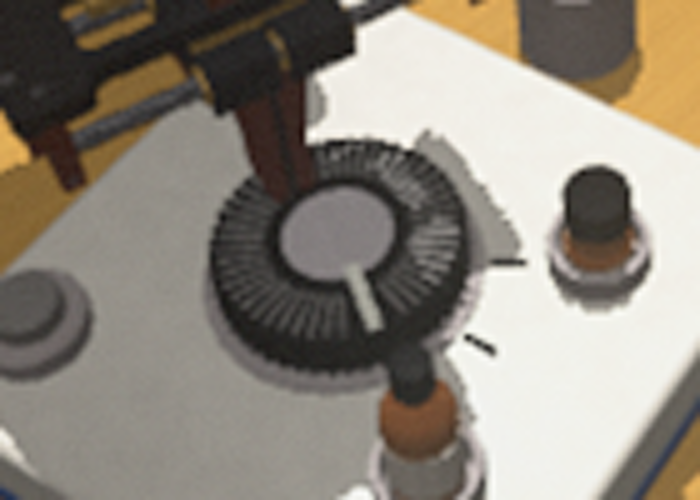

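The pointer now ends at (375,328) in the crop, towards the tall vial. Next I lift off and measure.

```bash
python3 -m inch '[[[0,0,-0.1],0],[[0,0,-0.3],0],[[0,0,-0.4],0],[[0,0,-0.4],0]]'
python3 - <<'E'
from h import *
from station import env,camera
c=camera("scene")
for uv in[(195,275.6)]:
    P=ray(c,uv,.084,1);d=P[:2]-[.565,-.118];print(P,np.linalg.norm(d),np.arctan2(d[1],d[0])-.1697)
im=c["pixels"][210:310,120:260,::-1].copy();im=cv2.resize(im,None,fx=5,fy=5,interpolation=cv2.INTER_CUBIC)
for a in(-.5,-.6,-.68):
    q=proj(c,[.565+.046*np.cos(a+.1697),-.118+.046*np.sin(a+.1697),.084],1);q=((q-[120,210])*5).astype(int);print(a,q);cv2.circle(im,tuple(map(int,q)),3,(0,0,255),-1)
cv2.imwrite("pics/d.png",im)
s=env.sense();Rt=Ro.from_quat(s["eef_rot"]).as_matrix();print(s["position"],Rt,shares(s,(.4985,-.212,.09)))
E
```

```text
time: 4.17
position: [0.5296, -0.1142, 0.3278]
eef_rot: [0.991, -0.136, 0.003, 0.0]
wrist_force: [-0.3, -0.3, 0.1]
opening: 0.0002
[ 0.60790936 -0.13781505  0.084     ] 0.047263614499925964 -0.6023139380993559
-0.5 [386 320]
-0.6 [374 325]
-0.68 [364 328]
[ 0.52903652 -0.11405003  0.32607583] [[ 9.62851628e-01 -2.69993463e-01  4.50245333e-03]
 [-2.69991269e-01 -9.62862143e-01 -1.09960018e-03]
 [ 4.63212672e-03 -1.56871268e-04 -9.99989259e-01]] [-0.027   0.684   0.3603]
```

View pics/d.png

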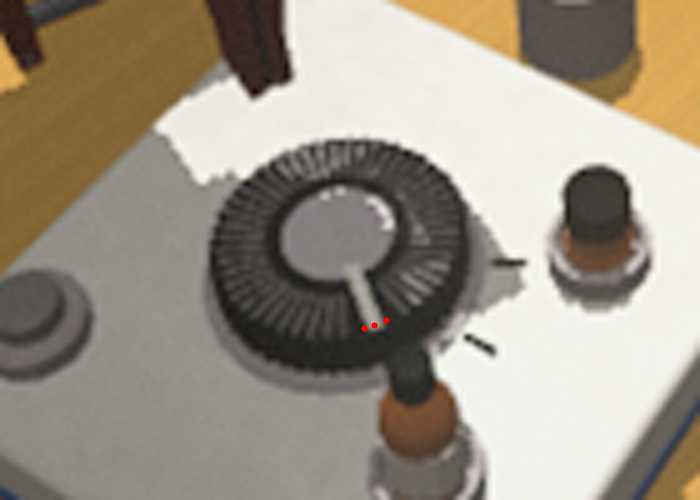

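The pointer rests at −0.60 rad with the finger off, and both vials stand. Now over the key.

```bash
python3 -m inch '[[[-0.027,0.34,-0.1],0],[[-0.027,0.684,0],0],[[-0.027,0.684,0.1],0],[[-0.027,0.684,0.3],0],[[-0.027,0.684,0.36],0],[[-0.027,0.684,0.36],0],[[-0.027,0.684,0.36],0]]'
python3 - <<'E'
from h import *
from station import env,camera
c=camera("scene");cv2.imwrite("pics/e.png",cv2.resize(c["pixels"][210:310,80:220,::-1],None,fx=5,fy=5,interpolation=cv2.INTER_CUBIC))
s=env.sense();print(s["position"],shares(s,(.4985,-.212,.08)),s["wrist_force"])
E
```

```text
time: 4.8
position: [0.4967, -0.2111, 0.2693]
eef_rot: [0.991, -0.136, -0.001, -0.0]
wrist_force: [0.1, -0.3, 0.9]
opening: 0.0006
[ 0.49718941 -0.21113562  0.27022531] [0.0103 0.0034 0.0548] [ 0.31418644 -0.24678907  0.0020813 ]
```

View pics/e.png

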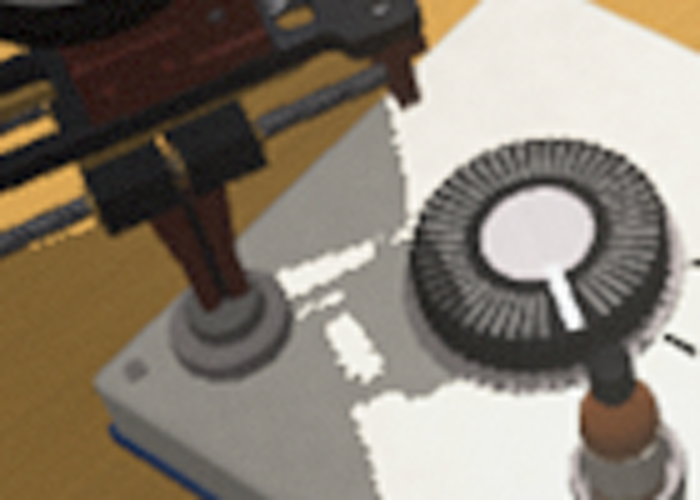

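The tips hang over the key at (225,300), with the pointer unchanged. Pressing down in small steps.

```bash
python3 -m inch '[[[0.008,0.003,0.04],0],[[0.008,0.003,0.08],0],[[0.008,0.003,0.08],0]]'; python3 -m inch '[[[0,0,0.015],0],[[0,0,0.015],0]]';python3 -m inch '[[[0,0,0.015],0],[[0,0,0.015],0]]'
```

```text
time: 5.1
position: [0.4989, -0.2122, 0.2585]
eef_rot: [0.991, -0.136, 0.002, 0.0]
wrist_force: [2.1, 0.8, 3.0]
opening: 0.0003
time: 5.27
position: [0.499, -0.2123, 0.258]
eef_rot: [0.991, -0.136, 0.002, 0.0]
wrist_force: [-2.6, 3.3, 18.9]
opening: 0.0007
time: 5.43
position: [0.4991, -0.2123, 0.2576]
eef_rot: [0.991, -0.136, 0.002, 0.0]
wrist_force: [-8.8, 6.5, 38.7]
opening: 0.0004
```

```bash
python3 -m inch '[[[0,0,-0.03],0],[[0,0,-0.03],0],[[0,0,-0.03],0]]'; python3 -m inch '[[[0,0,-0.01],0],[[0,0,-0.01],0],[[0,0,-0.01],0]]'; python3 -m inch '[[[0,0,-0.01],0],[[0,0,-0.01],0],[[0,0,-0.01],0]]';python3 -m inch '[[[0,0,-0.015],0],[[0,0,-0.015],0],[[0,0,-0.015],0]]';python3 -m inch '[[[0,0,-0.015],0],[[0,0,-0.015],0],[[0,0,-0.015],0]]'
```

```text
time: 5.68
position: [0.4988, -0.2123, 0.2591]
eef_rot: [0.991, -0.136, 0.002, 0.0]
wrist_force: [2.4, 0.2, 3.3]
opening: 0.0005
time: 5.93
position: [0.4982, -0.2125, 0.2595]
eef_rot: [0.991, -0.136, 0.0, 0.0]
wrist_force: [3.3, 0.2, 3.7]
opening: 0.0004
time: 6.18
position: [0.4978, -0.2124, 0.2608]
eef_rot: [0.991, -0.136, -0.0, -0.0]
wrist_force: [2.1, -0.1, 2.4]
opening: 0.0003
time: 6.43
position: [0.4975, -0.2124, 0.2631]
eef_rot: [0.991, -0.136, -0.0, -0.0]
wrist_force: [0.6, 0.5, 1.4]
opening: 0.0009
time: 6.68
position: [0.4975, -0.2123, 0.2653]
eef_rot: [0.991, -0.136, -0.0, -0.0]
wrist_force: [-0.5, 0.0, -0.5]
opening: 0.0007
```

The force fell along a spring, from 3.7 N to 0 over about 6 mm of rise. So the hard stop was the key's bottom, not its housing. Retreating and making a last check.

```bash
python3 -m inch '[[[0,0,-0.3],0],[[0,0,-0.6],0],[[0,0.3,-0.8],0],[[-0.3,0.6,-0.8],0],[[-0.6,0.8,-0.8],0],[[-0.6,0.8,-0.8],0],[[-0.6,0.8,-0.8],0],[[-0.6,0.8,-0.8],0]]'
python3 - <<'E'
from h import *
from station import env,camera
import cv2
a=pickle.load(open("pics/scene0.pkl","rb"))["pixels"];b=camera("scene")["pixels"]
f=lambda p:cv2.resize(p[180:384,90:290,::-1],(398,408),interpolation=cv2.INTER_CUBIC)
cv2.imwrite("pics/f.png",np.hstack([f(a),f(b)]))
s=env.sense();print(s["position"],s["wrist_force"],s["time"])
E
```

```text
time: 7.35
position: [0.377, -0.3043, 0.3856]
eef_rot: [0.99, -0.138, -0.0, -0.0]
wrist_force: [0.2, 0.3, -0.1]
opening: 0.0006
[ 0.37829402 -0.30397119  0.385593  ] [-0.51017244 -0.31596055 -0.15774591] 7.4
```

View pics/f.png

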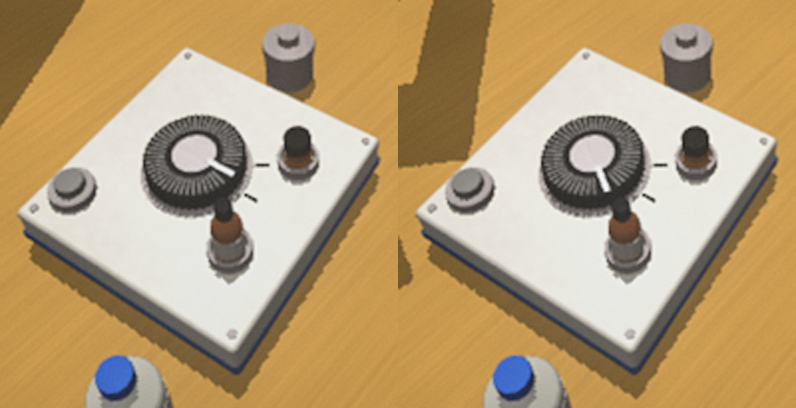

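Before (left) and after (right): the pointer tip moved from (232,173) to (605,190), towards the tall vial. The key is up at (468,183), and the vials, pot and bottle look unmoved.

```bash
python3 -c "
from station import job_done
print(job_done())"
```

```text
the job is handed in; nothing more can be done
None
```

The dial is now at the click towards the tall vial, which stood in the −y well, and the start key was pressed fully down and let go afterwards. The job was handed in at about 7.4 s; no verdict was reported.

- **Dial:** I pressed the closed fingertips on its top near the rim with about 12–16 N and swept about 35° clockwise. With the finger still on it, the pointer measured −0.602 rad. After lifting off, its tip lay on the −0.60 rad mark drawn in the picture.
- **Start key:** I pressed it to a hard stop, where the wrist force peaked at about 39 N. That is more than the key needs and close to the 40 N limit, though that limit is for the arm and gripper body and only the fingertips were in contact. On release the force fell from 3.7 N to 0 over about 6 mm, so the key bottomed and came back up.
- **Final check:** in the last before-and-after picture the key is up, and the vials, pot and bottle look unmoved. I judged that by eye and did not measure it. The arm was clear, with wrist force near zero.

No check failed. The top camera's view of the pointer was blocked by the arm mid-sweep, so I used the scene camera instead.

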